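# Wedge a plaster mould off its casting board

## Task

The cast plaster mould is stuck on its plywood casting board: give its seam a puff by squeezing the red trigger of the fixed air gun all the way in and letting it spring back out. Then take the wooden wedge, lay it on the board and push its thin edge into the slot under the mould until that edge of the mould is just lifted, about 5 mm off the board, with the far edge still on the board between its stops, and finish while still gripping the wedge there. Do not touch the mould with the gripper, and leave the other things on the bench where they are.

Things in the scene. Friction and masses are not known exactly. Their poses are not given: they have to be found in the camera images.
- casting_board: plywood board 160 x 290 x 16 mm, fixed. Origin: underside, straight under the mould's centre. At yaw 0 it spans x -80 to 80, y -190 to 100 mm: the bare apron, over which the wedge slides in, is to -y. Two L-shaped wooden corner stops, 14 mm high, hold the mould's +y end (inner faces at y = 66.5 and x = -67 and 67 mm)
- apron_mid (a point): point on top of the board's apron, 125 mm to -y of its origin (60 mm in front of the slotted face of the mould). Over the back of the bench, beyond x = 0.62 m, a fixed wall shelf hangs about 0.5 m up: keep raised wrists nearer the robot. A fixed green tin (x over 0.54 m, y -0.39 to -0.55 m, 60 mm high) stands behind the place of the wedge
- mould: loose white plaster block 130 x 130 x 42 mm, round cavity in its top, 0.5 to 0.9 kg, lying on the board; axes as the board's. Origin: centre of its underside. A slot under it, 56 mm wide (centred in x), 8 mm high, 65 mm deep, opens at its -y face, towards the apron; the wedge goes in there along +y
- mould_edge (a point): middle of the mould's bottom edge at the slotted -y face, at the level of the underside (level with the board's top before lifting): its height above the board's top is the lift. The slot's roof is 8 mm above this point
- mould_far_edge (a point): middle of the mould's bottom edge at the other, +y face, by the corner stops
- wedge: loose wooden wedge, 34 wide (x), 135 mm long (y), 80 g, flat below. Origin: underside, mid-length. Thin edge at y = +67.5 (3 mm thick), thick end at y = -67.5 (37 mm), even slope 1 in 4. Lying on the board it starts to lift the mould with 20 mm of it in the slot; 20 mm more gives 5 mm of lift; push up to 12 N. Starts on the bench at the right, thin edge roughly to +y
- wedge_grip (a point): point in the wedge 35 mm behind its middle (-y), 20 mm above its underside, a good place to grip it across its width; the wedge is 29 mm thick there
- wedge_tip (a point): middle of the thin edge, at the underside
- air_gun: blue air blow gun fixed on a dark steel stand by the board's +y end. Origin: under the stand. At yaw 0 the nozzle points to -y at the mould's seam; the round level handle, 24 mm thick, runs along y from 12 to 122 mm, axis at x = 0, z = 75 mm. Stand plate 10 mm thick, posts under the handle's ends (y = -25 to 5, 105 to 119 mm), free between
- gun_grip (a point): point on the handle's axis, 70 mm to +y of the gun's origin, 75 mm above the bench: squeeze here, fingers closing along the gun's x
- trigger (a joint): red sprung trigger lever on the -x side of the gun's handle: 0 = out (rest), 0.2 rad = fully squeezed (stop). At gun_grip its outer face stands 36 mm to -x of the handle's axis at rest (48 mm over trigger and handle), 22 mm when in (34 mm over both). Spring: 5 N at first, 12 N fully in; it returns by itself
- trigger_pad (a point): point in the middle of the trigger lever (8 mm thick, 14 mm high) where a finger presses, 68 mm from its hinge along the handle, 75 mm above the bench
- rubber_kidney: green kidney-shaped rubber 59 x 93 x 9 mm, bystander; origin: centre of the underside
- wood_rib: half-round wooden rib 68 x 90 x 9 mm, bystander; origin: centre of the underside
- test_tile_1: glazed clay tile, pale green, 78 x 56 x 10 mm, bystander; origin: centre of the underside
- marker_red: black and red marker 54 x 127 x 18 mm as it lies, bystander; origin: centre of the underside
- cone_box: small brown cardboard box 51 x 71 x 95 mm, bystander; origin: centre of the underside

How it is judged:
On the way, in this order (a step that is already met when the one before it is completed fails the run):
1. the trigger of the air gun is squeezed in (value of joint trigger above 0.14 rad), for 0.1 s.
2. the trigger is let go and back out (value of joint trigger below 0.03 rad and contact force between each of the arm, the fingers and air_gun below 0.2 N), for 0.1 s.
3. the gripped wedge lifts the slotted edge of the mould off the board (z of mould_edge in the frame of casting_board above 0.018 m and contact force between wedge and mould above 0.8 N and contact force between the fingers and wedge above 3 N), for 0.2 s.
At the end, for the whole second after the job is handed in: the slotted edge of the mould stands 2 to 9 mm above the board, carried by the wedge, which lies flat on the board, gripped by the fingers (over 3 N); the far edge is down, the mould within 10 mm of its place, still and not touched by the robot; the trigger is out (all of step 3 and z of mould_edge in the frame of casting_board below 0.025 m and z of mould_far_edge in the frame of casting_board between 0.013 and 0.019 m and horizontal distance between mould and casting_board below 0.01 m and angle between the y axis of mould and the y axis of casting_board, either way round below 0.15 rad and angle between the z axis of wedge and the z axis of casting_board, either way round below 0.1 rad and z of wedge in the frame of casting_board below 0.022 m and contact force between each of the arm, the fingers and mould below 0.3 N and linear speed of mould below 0.02 m/s and value of joint trigger below 0.03 rad); the arm keeps its last pose, push and grip.
It fails at once if a bystander is moved by more than 30 mm (distance of any of rubber_kidney, wood_rib, test_tile_1, marker_red, cone_box from where it was at the start of the episode above 0.03 m).
It fails at once if the gripper or arm presses on the mould (contact force between any of the fingers, the arm and mould above 2 N).
It also fails if it takes over 58 s, if anything falls off the work surface, if the arm or the gripper's body presses on something with over 40 N, if the wrist force passes 120 N, or if a joint passes its speed limit or range.

## Robot

A 7-joint arm with a two-finger parallel gripper is mounted at the origin on a cart in front of the work surface, level with it; the furniture and walls round the work are solid. World frame = base frame: x ahead of the robot, y to its left, z up, the work surface at z = 0. Lengths are in m, angles in rad, forces in N, time in s.
With the tool pointing down it reaches from about 0.425 to 0.875 m from the base axis. Payload 4.7 kg.
Tool frame: the origin (TCP) lies midway between the tips of the shut fingers; the grasp point (between the pads) lies 19 mm behind it; y points along the fingers, z is the direction in which the jaws open and shut, and the axes are right-handed (so a half turn about y gives the same grasp; the last joint's range is limited). The gripper opens to 87 mm and grips with 3 to 60 N. Pads are 19 mm wide; open, the fingers measure 117 mm over their backs; the gripper's body (75 mm by 190 mm) begins 51 mm behind the grasp point.
Start: joints at [-1.116, 0.321, -0.07, 1.45, 0.023, 1.371, -0.057], TCP at [0.277, 0.588, 0.223] pointing down, gripper open.
Joint ranges: [-2.86, 2.86], [-0.3, 2.09], [-1.38, 1.24], [0.06, 2.45], [-1.56, 4.7], [0.09, 2.05], [-2.69, 2.69]. Speed limits (rad/s): [2.57, 2.57, 3.14, 3.14, 3.14, 3.14, 3.14].

## Interface

Orientations are given as a unit quaternion [w, x, y, z].
In Python, from rig import arm gives the robot as it stands. The module is installed in compiled form; this text tells all that it offers.
- The arm moves only by the tool jog_arm, never from a script. Its argument "targets" is a list that holds one entry, the list of rows, each a list of 7 numbers: the shift along the tool's x, y, z in mm, then the turn, a rotation vector about the tool's x, y, z in rad, then the closure, from 0 (fully open) to 1 (shut). A call has 1 to 10 rows; each row shifts and turns the commanded pose from where the row before left it, along the tool's axes as they then stand; what a row does not reach is not made up. A row lasts 1/10 s, in which the tool goes at most 50 mm and 8.59 degrees, less where a joint would pass 70% of its speed; a pose out of reach is approached as far as the arm can. A call with a gripper value outside its range is refused whole. The fingers move at their own pace and stop on an object; "squeeze" is the grip in N (left out, the last holds). Time passes only in rows, so rows that do not move let the fingers close. It gives the time, the measured TCP pose, the force and the opening at its end, in the units of the state.
- arm.observe(): the state, without advancing time (a new reading comes with each control period).
- arm.read_camera(name): name is "side" or "top"; returns a dict with "image" (420x560x3 uint8, red, green, blue), "z_map" (420x560 float32, m along the optical axis (not along the pixel's ray), 0 where there is no reading), "fx", "fy", "cx", "cy" (pixels), "xyz" and "rotation" of the camera in the world. Camera axes: x right, y down, z forward; pixel columns grow to the right and rows downward; lengths in m; the calibration is good to about 2 mm. A picture is of the moment at which its call begins.
- arm.job_done(): hands the job in, once; it reports no verdict.
Trained networks look in a picture, given as the dict that the camera call returned (one of the last four; its "shot" number tells which), for a name from the list of things; names that differ only in an ending like _2 or _b are one class to them, and where a whole thing is asked for, a point or a joint stands for the part that bears it (a point fixed in the world has none). Each returns a list of dicts, best first, with "confidence" (0 to 1); they miss things now and then, are a little off and sometimes report something else, mostly with a low value. They report only what shows in the picture. A call takes as long as a camera call.
- arm.look_for(picture, label): "box" ([left, top, right, bottom] in pixels, round what is visible of it).
- arm.place_of(picture, label): "pixel" ([column, row] in pixels: a listed point, or the origin of a listed thing).
The state is a dict: "t": time; "joint_pos": joint angles; "qvel": joint speeds; "tau": joint torques, N m; "position": TCP position; "ee_rot": TCP orientation; "force": force on the tool from outside, world axes, zero at the start; "ft_torque": the same for the moment, N m; "gripper_width": finger opening in m.
Only numpy, scipy, OpenCV 4.12 (cv2) and the standard library are available. Lean on these libraries where they do the work, as an engineer would, in place of code of your own. Each camera call takes 0.05 s, during which the arm holds its last target. There are 200 camera calls.

## Working session

There is one attempt and no reset: what is moved stays moved. The work goes in short steps, Python scripts to look and compute and a tool call to move; the robot and the scene stay as the last step left them, time stands still between calls to the robot, and variables do not carry over. Pictures are saved under pics/ and viewed, about 8 in all and at most 12, crops included, and the job is handed in when it is done.

Besides the shell and the picture viewer there is one more tool, called after "Request:" as name(argument=value, ...) on one line, values as JSON. jog_arm: Moves the arm, as the interface text tells. Its arguments: {"type":"object","properties":{"targets":{"type":"array","items":{"type":"array","items":{"type":"array","items":{"type":"number"}}}},"squeeze":{"type":"number"}},"required":["targets"]}

```bash
mkdir -p pics
cat > h.py <<'E'
import numpy as np, cv2
from rig import arm
from scipy.spatial.transform import Rotation as R
def cam(n): return arm.read_camera(n)
def save(p,f): cv2.imwrite('pics/'+f,cv2.cvtColor(p['image'],cv2.COLOR_RGB2BGR))
def rot(p):
    r=np.array(p['rotation']); return r if r.shape==(3,3) else R.from_quat(r,scalar_first=True).as_matrix()
def w(p,u,v,z=None):
    "pixel->world: by depth map, or on plane z"
    d=rot(p)@np.array([(u-p['cx'])/p['fx'],(v-p['cy'])/p['fy'],1]); o=np.array(p['xyz'])
    if z is None: return o+d*p['z_map'][int(round(v)),int(round(u))]
    return o+d*(z-o[2])/d[2]
def cloud(p):
    v,u=np.mgrid[:420,:560]; Z=p['z_map']
    c=np.stack([(u-p['cx'])/p['fx']*Z,(v-p['cy'])/p['fy']*Z,Z],-1)
    return c@rot(p).T+np.array(p['xyz'])
def tool():
    s=arm.observe(); return np.array(s['position']),R.from_quat(s['ee_rot'],scalar_first=True),s
def togo(P,yaxis=None,zaxis=None):
    "mm shift in tool axes to get TCP to world P; rotvec to align axes"
    p,r,s=tool(); print('shift mm',np.round(r.inv().apply(np.array(P)-p)*1000,1))
    if yaxis is not None:
        y=np.array(yaxis,float);y/=np.linalg.norm(y);z=np.array(zaxis,float);z-=y*(z@y);z/=np.linalg.norm(z)
        T=R.from_matrix(np.stack([np.cross(y,z),y,z],1)); print('rotvec',np.round((r.inv()*T).as_rotvec(),4))
E
python3 - <<'E'
from h import *
p,r,s=tool(); print(s); print(r.as_matrix().round(3))
for n in('side','top'):
    c=cam(n); save(c,n+'0.png'); print(n,c['xyz'],rot(c).round(3).tolist(),c['fx'],c['cx'],c['cy'])
    for l in ['casting_board','apron_mid','mould','mould_edge','mould_far_edge','wedge','wedge_grip','wedge_tip','air_gun','gun_grip','trigger_pad','rubber_kidney','wood_rib','test_tile_1','marker_red','cone_box']:
        q=arm.place_of(c,l)[:1]
        z={'apron_mid':.016,'mould':.016,'mould_edge':.016,'mould_far_edge':.016,'wedge_grip':.02,'gun_grip':.075,'trigger_pad':.075}.get(l,0)
        for a in q: print(l,np.round(a['pixel']),round(a['confidence'],2),w(c,*a['pixel'],z).round(3))
E
```

```text
{'t': 0.0, 'joint_pos': array([-1.11590522,  0.32184443, -0.07007559,  1.45166428,  0.02266535,
        1.37079812, -0.05692168]), 'qvel': array([ 2.28780166e-03,  1.51333835e-03,  9.82397615e-05, -1.87047651e-04,
        1.20614251e-03, -6.33315928e-04,  2.46421650e-04]), 'tau': array([ 4.83951280e-04, -4.91290462e+01, -4.03188486e-01, -3.12530494e+01,
       -6.38201111e-02,  4.35544678e-02,  1.87063738e-04]), 'position': array([0.27716316, 0.58733871, 0.22145293]), 'ee_rot': array([-0.68932781,  0.69067878, -0.15467173,  0.15448832]), 'force': array([ 1.37716199,  0.02912097, -0.69160627]), 'ft_torque': array([-0.01777012, -0.02359988,  0.06162317]), 'gripper_width': 0.08698718096472996}
[[ 0.904 -0.001  0.427]
 [-0.427 -0.002  0.904]
 [ 0.    -1.    -0.002]]
side [0.53273607 1.30502375 0.86930571] [[-0.999, -0.027, 0.024], [-0.034, 0.528, -0.849], [0.01, -0.849, -0.528]] 441.3182057357186 281.0941753340694 209.6844210845473
casting_board [299. 230.] 0.86 [0.507 0.04  0.   ]
apron_mid [295. 207.] 0.83 [ 0.522 -0.087  0.016]
mould [299. 224.] 0.59 [0.505 0.028 0.016]
mould_edge [30
[... 736 characters left out ...]
88148400628
apron_mid [306. 220.] 0.98 [ 0.512 -0.078  0.016]
mould [273. 224.] 0.58 [0.503 0.037 0.016]
mould_edge [290. 226.] 0.78 [ 0.494 -0.02   0.016]
mould_far_edge [255. 221.] 0.75 [0.514 0.1   0.016]
wedge_grip [399. 234.] 0.63 [ 0.454 -0.395  0.02 ]
wedge_tip [365. 239.] 0.65 [ 0.443 -0.28   0.   ]
air_gun [216. 223.] 0.58 [0.513 0.235 0.   ]
gun_grip [399. 235.] 0.67 [ 0.445 -0.384  0.075]
trigger_pad [196. 230.] 0.51 [0.48  0.29  0.075]
rubber_kidney [366. 176.] 0.74 [ 0.667 -0.294  0.   ]
wood_rib [444. 234.] 0.85 [ 0.453 -0.555  0.   ]
test_tile_1 [146. 237.] 0.73 [0.47  0.477 0.   ]
marker_red [115. 242.] 0.68 [0.456 0.586 0.   ]
cone_box [299. 163.] 0.77 [ 0.721 -0.061  0.   ]
```

View pics/side0.png

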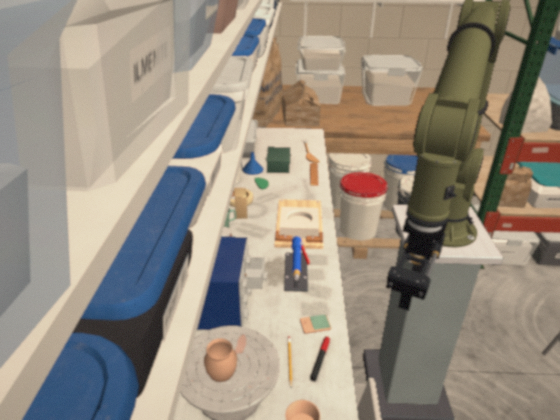

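View pics/top0.png

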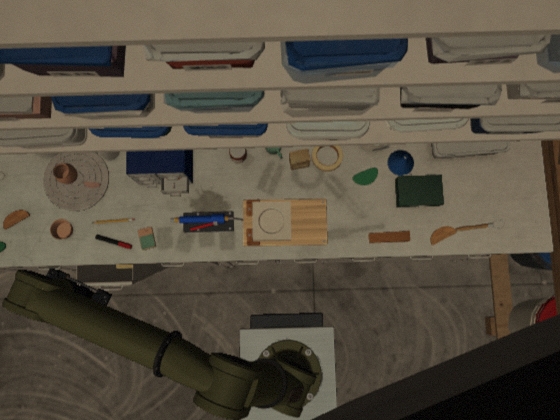

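The side view has the gun at about (297,262), mould at (299,218) and wedge at (314,175). The top view has the gun at (208,222), with its red trigger at (203,227), the board at (285,222) and the wedge at (389,237). Next I'll fit rectangles to the depth data.

```bash
cat > fit.py <<'E'
from h import *
def rect(P,name):
    q=(P[:,:2]*1000).astype(np.float32); (c,s,a)=cv2.minAreaRect(q)
    print(name,len(q),'c',np.round(c,1),'size',np.round(s,1),'ang',round(a,1),'z med/max',P[:,2].__abs__().max().round(3),np.median(P[:,2]).round(3),'mean',q.mean(0).round(1))
E
python3 - <<'E'
from fit import *
c=cam('top');X=cloud(c); hsv=cv2.cvtColor(c['image'],cv2.COLOR_RGB2HSV).astype(int); H,S,V=[hsv[...,i] for i in range(3)]
x,y,z=[X[...,i] for i in range(3)]; ok=c['z_map']>0
def m(x0,x1,y0,y1,z0,z1): return ok&(x>x0)&(x<x1)&(y>y0)&(y<y1)&(z>z0)&(z<z1)
rect(X[m(.3,.68,-.2,.2,.008,.024)],'board')
rect(X[m(.3,.68,-.2,.2,.05,.07)],'mould')
mk=m(.35,.6,-.5,-.2,-.02,.05)&(S>90); rect(X[mk],'wedge')
P=X[mk]; 
A=np.c_[P[:,:2],np.ones(len(P))]; print('slope',np.linalg.lstsq(A,P[:,2],rcond=None)[0], 'board z',np.median(z[m(.4,.6,-.1,-.05,0,.03)]), 'bench z',np.median(z[m(.4,.6,-.28,-.23,-.03,.03)]))
bl=m(.35,.65,.13,.45,.05,.12)&(H>100)&(H<130)&(S>120)
rect(X[bl],'gunblue')
rd=m(.35,.65,.13,.45,.02,.12)&((H<8)|(H>172))&(S>120); rect(X[rd],'trig')
rect(X[m(.35,.65,.13,.45,.005,.016)],'plate')
for n in('side',):
    c=cam(n)
    for l in ['wedge','wedge_grip','wedge_tip','gun_grip','trigger_pad','air_gun']:
        print(l,[(a['confidence'].__round__(2),w(c,*a['pixel'],{'gun_grip':.075,'trigger_pad':.075,'wedge_grip':.02}.get(l,0)).round(3)) for a in arm.place_of(c,l)[:2]])
t=c['image'][120:300,200:380]; cv2.imwrite('pics/s1.png',cv2.resize(t[...,::-1],(720,720),interpolation=2)[:600])
c=cam('top');t=c['image'][190:260,160:435]; cv2.imwrite('pics/t1.png',cv2.resize(t[...,::-1],(800,204),interpolation=2))
E
```

```text
board 2277 c [ 5.305e+02 -4.000e-01] size [398.9 299.4] ang 89.6 z med/max 0.024 0.015 mean [507.9 -34.7]
mould 997 c [508.3  86.7] size [218.6 130.8] ang 88.8 z med/max 0.07 0.058 mean [507.3  44.5]
wedge 435 c [ 481.3 -388.2] size [127.3 190.9] ang 53.2 z med/max 0.048 0.019 mean [ 448.8 -361.3]
slope [-0.04109297 -0.23707056 -0.04839986] board z 0.015316430429726524 bench z -0.0002996049012323754
gunblue 319 c [518.5 272.1] size [150.1  31.4] ang 88.1 z med/max 0.099 0.085 mean [516.2 268.5]
trig 64 c [490.6 277. ] size [17.1 87.9] ang 6.1 z med/max 0.092 0.081 mean [490.8 272.9]
plate 1169 c [514.3 290.1] size [269.4 320. ] ang 0.2 z med/max 0.016 0.008 mean [511.  271.6]
wedge [(0.58, array([ 0.46 , -0.339,  0.   ]))]
wedge_grip [(0.64, array([ 0.452, -0.433,  0.02 ])), (0.53, array([ 0.653, -0.266,  0.02 ]))]
wedge_tip [(0.7, array([ 0.446, -0.28 ,  0.   ]))]
gun_grip [(0.59, array([0.527, 0.312, 0.075])), (0.54, array([0.713, 0.065, 0.075]))]
trigger_pad [(0.46, array([0.478, 0.294, 0.075])), (0.42, array([ 0.461, -0.398,  0.075]))]
air_gun [(0.59, array([0.506, 0.214, 0.   ]))]
```

View pics/t1.png

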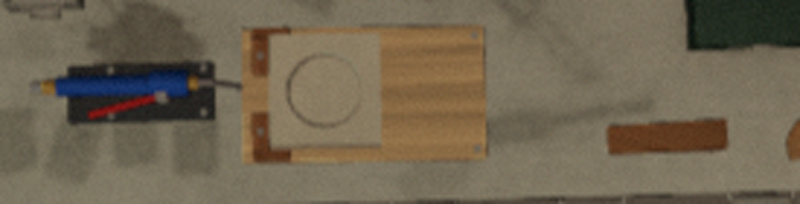

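The crop shows the trigger as a red lever splayed toward -x, hinged near the nozzle. It also shows the mould, the bare apron to -y, and the wedge nearly along y. I'll redo the fits on the largest connected component only.

```bash
cat >> fit.py <<'E'
def big(m):
    m=cv2.morphologyEx(m.astype(np.uint8),cv2.MORPH_OPEN,np.ones((2,2)))
    n,L,st,_=cv2.connectedComponentsWithStats(m,connectivity=4); return L==1+np.argmax(st[1:,4])
E
python3 - <<'E'
from fit import *
c=cam('top');
zs=[c]+[cam('top') for _ in range(3)]; c['z_map']=np.median([k['z_map'] for k in zs],0)
X=cloud(c); hsv=cv2.cvtColor(c['image'],cv2.COLOR_RGB2HSV).astype(int); H,S,V=[hsv[...,i] for i in range(3)]
x,y,z=[X[...,i] for i in range(3)]; ok=c['z_map']>0
def m(x0,x1,y0,y1,z0,z1): return ok&(x>x0)&(x<x1)&(y>y0)&(y<y1)&(z>z0)&(z<z1)
rect(X[big(m(.38,.65,-.25,.18,.009,.075))],'board+mould')
rect(X[big(m(.38,.65,-.2,.2,.045,.07))],'mould')
wm=big(m(.38,.56,-.5,-.2,-.02,.055)&(S>110)); rect(X[wm],'wedge')
P=X[wm]; d=P[:,:2]-P[:,:2].mean(0); e=np.linalg.eigh(d.T@d)[1][:,1]; print('wedge axis',e, 'ends',(d@e).min(),(d@e).max())
bl=big(m(.35,.65,.13,.45,.05,.12)&(H>100)&(H<130)&(S>120)); rect(X[bl],'gunblue')
P=X[bl]; k=np.polyfit(P[:,1],P[:,0],1); print('gun axis slope, x at .3',k[0],np.polyval(k,.3))
rd=big(m(.35,.65,.13,.45,.02,.12)&((H<8)|(H>172))&(S>120)); rect(X[rd],'trig')
rect(X[big(m(.4,.65,.16,.42,.005,.11))],'gun all')
E
```

```text
board+mould 3862 c [503.8  11.1] size [327.9 160.1] ang 89.9 z med/max 0.068 0.019 mean [501.2  -5.8]
mould 1042 c [508.5  38.9] size [130.3 133.5] ang 88.6 z med/max 0.066 0.057 mean [504.1  39.6]
wedge 409 c [ 444.3 -367.6] size [ 33.9 142.5] ang 1.7 z med/max 0.041 0.019 mean [ 443.7 -364.8]
wedge axis [-0.00797631  0.99996819] ends -0.0736339045599261 0.06824496126343628
gunblue 318 c [515.9 270.4] size [146.2  26.4] ang 88.4 z med/max 0.096 0.085 mean [513.6 265.6]
gun axis slope, x at .3 -0.010285120366946832 0.5132483308341108
trig 63 c [492.  275.3] size [10.5 83.3] ang 13.9 z med/max 0.087 0.074 mean [491.3 274.3]
gun all 1055 c [513.1 274.5] size [ 69.  235.3] ang 0.8 z med/max 0.096 0.013 mean [508.2 260.3]
```

Request:
jog_arm(targets=[[[40, 6, -20, 0, 0, 0, 0], [40, 6, -20, 0, 0, 0, 0], [40, 6, -20, 0, 0, 0, 0], [40, 6, -20, 0, 0, 0, 0], [40, 6, -20, 0, 0, 0, 0], [40, 6, -20, 0, 0, 0, 0], [40, 6, -20, 0, 0, 0, 0], [40, 6, -20, 0, 0, 0, 0]]])

```text
t: 3.15
position: [0.4995, 0.3052, 0.1747]
ee_rot: [0.69, -0.69, 0.154, -0.155]
force: [0.3, 1.2, 0.4]
gripper_width: 0.0871
```

Request:
jog_arm(targets=[[[0, 0, 0, 0, 0.145, 0, 0], [0, 0, 0, 0, 0.145, 0, 0], [0, 0, 0, 0, 0.145, 0, 0], [0, 0, 0, 0, 0.145, 0, 0], [0, 0, 0, 0, 0.145, 0, 0], [0, 0, 0, 0, 0.145, 0, 0], [0, 0, 0, 0, 0.145, 0, 0], [0, 0, 0, 0, 0.14, 0, 0], [0, 0, 0, 0, 0, 0, 0]]])

```text
t: 4.05
position: [0.4985, 0.3067, 0.1747]
ee_rot: [-0.494, 0.494, -0.506, 0.506]
force: [-0.4, 0.5, 0.4]
gripper_width: 0.0868
```

Run:
```python
from h import *
togo([.510,.300,.09],[0,0,-1],[1,-.02,0])
p,r,s=tool();print(p,r.as_matrix().round(3),s['joint_pos'].round(2))
c=cam('side')
for l in ['gun_grip','trigger_pad']: print(l,[(a['confidence'].__round__(2),w(c,*a['pixel'],.075).round(3)) for a in arm.place_of(c,l)[:1]])
t=c['image'][190:300,225:375]; cv2.imwrite('pics/s2.png',cv2.resize(t[...,::-1],(750,550),interpolation=2))
```

```text
shift mm [ 6.4 84.7 11.6]
rotvec [-0.0003 -0.0052 -0.0001]
[0.49854583 0.3067273  0.17469556] [[-0.025  0.     1.   ]
 [-1.     0.    -0.025]
 [-0.    -1.     0.   ]] [-0.81  0.21  0.25  1.69 -0.05  1.25 -0.58]
gun_grip [(0.64, array([0.524, 0.314, 0.075]))]
trigger_pad [(0.72, array([0.507, 0.059, 0.075]))]
```

View pics/s2.png

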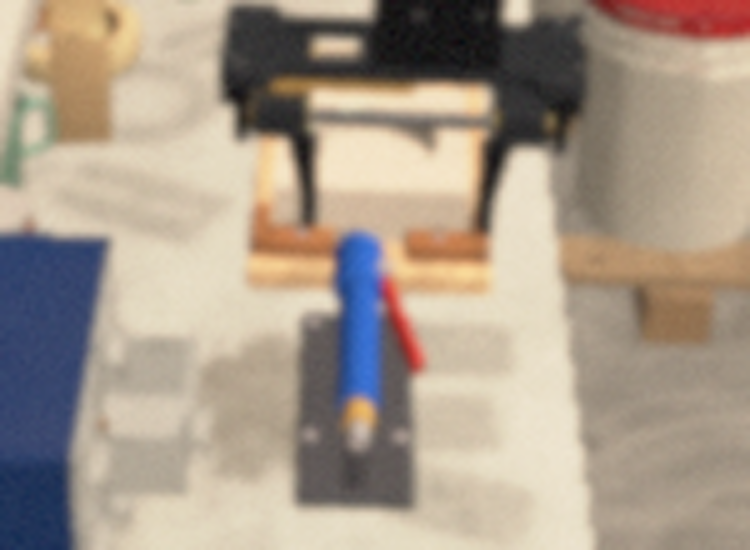

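The crop shows the handle running from (360,250) to (360,400), with the red trigger on its right from (390,280) to (420,365). The open fingers straddle the handle's line from above.

Run:
```python
from h import *
c=cam('side')
for q in [(297.2,256),(297.6,244),(297,268)]: print(w(c,*q,.085).round(3), w(c,*q).round(3))
print('trig tip',w(c,225+84,190+73,.08).round(3),w(c,225+84,190+73).round(3))
```

```text
[0.513 0.295 0.085] [0.513 0.294 0.084]
[0.512 0.237 0.085] [0.512 0.241 0.088]
[0.514 0.349 0.085] [0.514 0.349 0.085]
trig tip [0.48  0.319 0.08 ] [0.479 0.313 0.075]
```

Request:
jog_arm(targets=[[[3, 20, 6, 0, 0, 0, 0], [3, 20, 6, 0, 0, 0, 0], [0, 20, 0, 0, 0, 0, 0], [0, 0, 0, 0, 0, 0, 0]]])

```text
t: 4.65
position: [0.5085, 0.2989, 0.1116]
ee_rot: [0.492, -0.496, 0.506, -0.506]
force: [-1.2, -0.2, 0.2]
gripper_width: 0.087
```

Request:
jog_arm(targets=[[[0, 15, 0, 0, 0, 0, 0], [0, 15, 0, 0, 0, 0, 0], [0, 15, 0, 0, 0, 0, 0], [0, 10, 0, 0, 0, 0, 0], [0, 0, 0, 0, 0, 0, 0]]])

```text
t: 5.15
position: [0.509, 0.2996, 0.0574]
ee_rot: [0.493, -0.495, 0.506, -0.506]
force: [0.2, 0.5, -0.8]
gripper_width: 0.087
```

Request:
jog_arm(targets=[[[0, 0, 0, 0, 0, 0, 1], [0, 0, 0, 0, 0, 0, 1], [0, 0, 0, 0, 0, 0, 1], [0, 0, 0, 0, 0, 0, 1], [0, 0, 0, 0, 0, 0, 1], [0, 0, 0, 0, 0, 0, 1], [0, 0, 0, 0, 0, 0, 1], [0, 0, 0, 0, 0, 0, 1]]], squeeze=30)

```text
t: 5.95
position: [0.5122, 0.3026, 0.0597]
ee_rot: [-0.496, 0.492, -0.506, 0.506]
force: [1.0, 7.9, -7.1]
gripper_width: 0.0318
```

The opening is 32 mm, against about 34 mm expected with the trigger fully in. I'll hold briefly, then release and rise.

Request:
jog_arm(targets=[[[0, 0, 0, 0, 0, 0, 1], [0, 0, 0, 0, 0, 0, 1], [0, 0, 0, 0, 0, 0, 1], [0, 0, 0, 0, 0, 0, 0], [0, 0, 0, 0, 0, 0, 0], [0, 0, 0, 0, 0, 0, 0], [0, 0, 0, 0, 0, 0, 0], [0, 0, 0, 0, 0, 0, 0], [0, 0, 0, 0, 0, 0, 0], [0, 0, 0, 0, 0, 0, 0]]])

```text
t: 6.95
position: [0.5113, 0.3, 0.0599]
ee_rot: [-0.494, 0.493, -0.506, 0.507]
force: [-0.2, 0.1, 0.5]
gripper_width: 0.08
```

Request:
jog_arm(targets=[[[0, -20, 0, 0, 0, 0, 0], [0, -30, 0, 0, 0, 0, 0], [0, -40, 0, 0, 0, 0, 0], [0, -40, 0, 0, 0, 0, 0], [0, -40, 0, 0, 0, 0, 0], [0, 0, 0, 0, 0, 0, 0], [0, 0, 0, 0, 0, 0, 0]]])

```text
t: 7.65
position: [0.5113, 0.3004, 0.2308]
ee_rot: [-0.495, 0.492, -0.506, 0.507]
force: [0.3, -0.5, -0.4]
gripper_width: 0.0867
```

Run:
```python
from fit import *
p,r,s=tool();print(p,s['joint_pos'].round(2))
c=cam('top'); X=cloud(c);x,y,z=[X[...,i] for i in range(3)]
hsv=cv2.cvtColor(c['image'],cv2.COLOR_RGB2HSV).astype(int); H,S,V=[hsv[...,i] for i in range(3)]
m=big((x>.38)&(x<.56)&(y>-.5)&(y<-.2)&(S>110)&(z<.06)); rect(X[m],'wedge')
# wedge yaw by edges: x-centre per y slice
P=X[m]; 
for a in np.arange(-.43,-.29,.02):
    q=P[abs(P[:,1]-a)<.01]; print(a.round(2),q[:,0].min().round(4),q[:,0].max().round(4),q[:,2].mean().round(3))
c=cam('side')
t=c['image'][140:300,220:380]; cv2.imwrite('pics/s3.png',cv2.resize(t[...,::-1],(600,600),interpolation=2))
for l in ['wedge_tip','wedge_grip','wedge']: print(l,[(a['confidence'].__round__(2),w(c,*a['pixel'],.02 if 'grip' in l else 0).round(3)) for a in arm.place_of(c,l)[:1]])
```

```text
[0.5113462  0.30044665 0.23081513] [-0.8   0.19  0.26  1.6  -0.05  1.35 -0.56]
wedge 403 c [ 381.4 -211. ] size [ 76. 482.] ang 22.2 z med/max 1.817 0.019 mean [ 441.9 -361.8]
-0.43 0.4292 0.4632 0.024
-0.41 0.4285 0.4612 0.029
-0.39 0.4288 0.459 0.026
-0.37 0.4285 0.4597 0.021
-0.35 0.4287 0.4602 0.017
-0.33 0.4281 0.4583 0.012
-0.31 0.4282 0.4598 0.007
-0.29 0.428 0.4553 0.005
wedge_tip []
wedge_grip []
wedge [(0.73, array([0.456, 0.589, 0.   ]))]
```

View pics/s3.png

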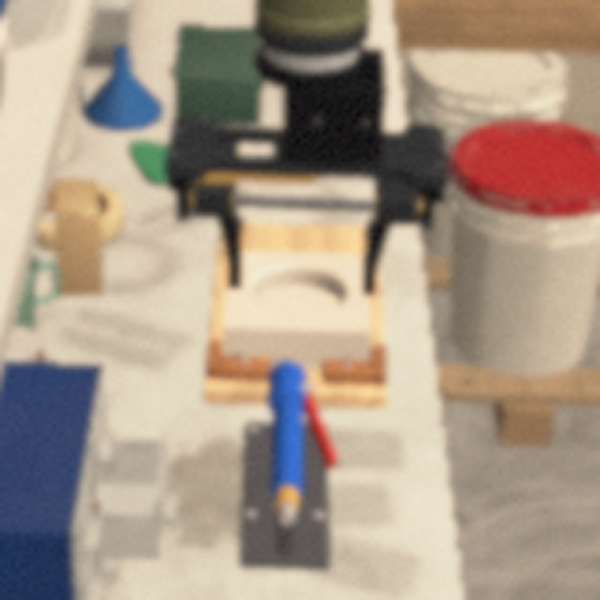

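The crop shows the red trigger back out, from (310,395) to (333,462), and the mould undisturbed. Now over to the wedge.

Request:
jog_arm(targets=[[[20, 0, -3, 0, 0, 0, 0], [44, 0, -3, 0, 0, 0, 0], [44, 0, -3, 0, 0, 0, 0], [44, 0, -3, 0, 0, 0, 0], [44, 0, -3, 0, 0, 0, 0], [44, 0, -3, 0, 0, 0, 0], [44, 0, -3, 0, 0, 0, 0], [44, 0, -3, 0, 0, 0, 0], [44, 0, -3, 0, 0, 0, 0], [44, 0, -3, 0, 0, 0, 0]]])

```text
t: 8.9
position: [0.4691, -0.1165, 0.2289]
ee_rot: [0.494, -0.494, 0.506, -0.506]
force: [0.2, -0.2, -0.9]
gripper_width: 0.0872
```

Request:
jog_arm(targets=[[[44, 0, -3, 0, 0, 0, 0], [44, 0, -3, 0, 0, 0, 0], [44, 10, -3, 0, 0, 0, 0], [44, 20, -3, 0, 0, 0, 0], [44, 20, -3, 0, 0, 0, 0], [44, 20, -3, 0, 0, 0, 0], [24, 20, -1, 0, -0.04, 0, 0], [0, 0, 0, 0, 0, 0, 0], [0, 0, 0, 0, 0, 0, 0]]])

```text
t: 9.8
position: [0.443, -0.4019, 0.1384]
ee_rot: [-0.503, 0.504, -0.498, 0.496]
force: [-0.2, -0.5, 0.3]
gripper_width: 0.0871
```

Run:
```python
from fit import *
togo([.4445,-.4025,.004],[0,0,-1],[1,.017,0]); p,r,s=tool();print(p,s['joint_pos'].round(2))
c=cam('side'); c2=cam('top')
a=cv2.resize(c['image'][120:230,240:390,::-1],(550,403),interpolation=2)
b=cv2.resize(c2['image'][190:290,330:460,::-1],(250,192),interpolation=2)
o=np.zeros((403,800,3),np.uint8);o[:,:550]=a;o[:192,550:]=b;cv2.imwrite('pics/s4.png',o)
for l,z in [('wedge_tip',0),('wedge_grip',.02),('wedge',0)]:
  for k in (c,c2): print(l,[(a['confidence'].__round__(2),w(k,*a['pixel'],z).round(3)) for a in arm.place_of(k,l)[:1]])
```

```text
shift mm [  0.8 134.4   1.8]
rotvec [ 0.0024 -0.0038 -0.0012]
[ 0.44298848 -0.40190218  0.13842869] [-0.01  0.35  0.85  1.72 -0.28  1.21  0.93]
wedge_tip [(0.52, array([ 0.44 , -0.275,  0.   ]))]
wedge_tip []
wedge_grip [(0.72, array([ 0.46 , -0.423,  0.02 ]))]
wedge_grip [(0.62, array([ 0.454, -0.382,  0.02 ]))]
wedge [(0.52, array([ 0.462, -0.349,  0.   ]))]
wedge [(0.71, array([ 0.442, -0.376,  0.   ]))]
```

View pics/s4.png

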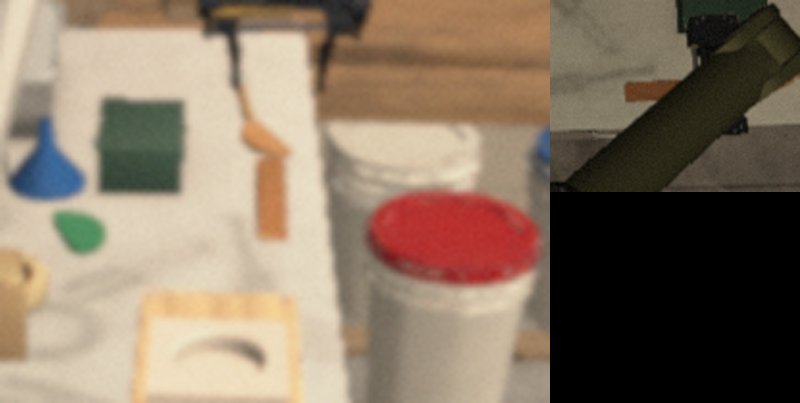

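Side crop: the wedge runs from (272,238) at its thin edge to (270,160), with the wood rib beyond it and the fingers straddling its line. I'll descend.

Request:
jog_arm(targets=[[[0, 25, 2, 0, 0, 0, 0], [0, 25, 0, 0, 0, 0, 0], [0, 25, 0, 0, 0, 0, 0], [0, 20, 0, 0, 0, 0, 0], [0, 15, 0, 0, 0, 0, 0], [0, 12, 0, 0, 0, 0, 0], [0, 8, 0, 0, 0, 0, 0], [0, 3, 0, 0, 0, 0, 0], [0, 0, 0, 0, 0, 0, 0]]])

```text
t: 11.1
position: [0.4459, -0.4023, 0.0067]
ee_rot: [0.504, -0.504, 0.496, -0.496]
force: [-1.6, -0.1, 0.1]
gripper_width: 0.087
```

Request:
jog_arm(targets=[[[0, 0, 0, 0, 0, 0, 1], [0, 0, 0, 0, 0, 0, 1], [0, 0, 0, 0, 0, 0, 1], [0, 0, 0, 0, 0, 0, 1], [0, 0, 0, 0, 0, 0, 1], [0, 0, 0, 0, 0, 0, 1], [0, 0, 0, 0, 0, 0, 1]]], squeeze=45)

```text
t: 11.8
position: [0.4458, -0.4022, 0.0066]
ee_rot: [0.504, -0.504, 0.496, -0.496]
force: [-0.0, 0.1, 0.4]
gripper_width: 0.039
```

Request:
jog_arm(targets=[[[0, 0, 0, 0, 0, 0, 1], [0, 0, 0, 0, 0, 0, 1], [0, 0, 0, 0, 0, 0, 1]]])

```text
t: 12.1
position: [0.4458, -0.4022, 0.0066]
ee_rot: [0.504, -0.504, 0.496, -0.496]
force: [0.1, 1.2, 0.5]
gripper_width: 0.0337
```

Request:
jog_arm(targets=[[[0, -10, 0, 0, 0, 0, 1], [0, -15, 0, 0, 0, 0, 1], [0, -20, 0, 0, 0, 0, 1], [0, -25, 0, 0, 0, 0, 1], [0, -20, 0, 0, 0, 0, 1], [0, -10, 0, 0, 0, 0, 1], [0, 0, 0, 0, 0, 0, 1]]])

```text
t: 12.8
position: [0.4467, -0.4031, 0.1088]
ee_rot: [0.504, -0.503, 0.495, -0.498]
force: [0.0, 0.0, -1.0]
gripper_width: 0.0337
```

Run:
```python
from fit import *
p,r,s=tool();print(p,r.as_matrix().round(3).tolist(),s['gripper_width'])
cs=[cam('top') for _ in range(3)];c=cs[0];c['z_map']=np.median([k['z_map'] for k in cs],0)
X=cloud(c);x,y,z=[X[...,i] for i in range(3)]
# mould and board by edges
m=big((x>.38)&(x<.65)&(y>-.2)&(y<.2)&(z>.045)&(z<.07));rect(X[m],'mould')
P=X[m]
for a in np.arange(.0,.1,.02):
    q=P[abs(P[:,1]-a)<.01]; print(a.round(2),q[:,0].min().round(4),q[:,0].max().round(4))
print('y range by x',[(a.round(2),P[abs(P[:,0]-a)<.01][:,1].min().round(4),P[abs(P[:,0]-a)<.01][:,1].max().round(4)) for a in np.arange(.46,.56,.02)])
m=big((x>.38)&(x<.65)&(y>-.25)&(y<-.04)&(z>.009)&(z<.025));P=X[m]
for a in np.arange(-.15,-.04,.02):
    q=P[abs(P[:,1]-a)<.01]; print('apron',a.round(2),q[:,0].min().round(4),q[:,0].max().round(4))
print('apron ymin',[(a.round(2),P[abs(P[:,0]-a)<.01][:,1].min().round(4)) for a in np.arange(.44,.58,.02)])
c=cam('side'); 
Xs=cloud(c);hsv=cv2.cvtColor(c['image'],cv2.COLOR_RGB2HSV).astype(int);x,y,z=[Xs[...,i] for i in range(3)]
m=(x>.4)&(x<.49)&(y>-.45)&(y<-.25)&(z>.05)&(z<.16)&(hsv[...,1]>110); m=big(m);P=Xs[m];rect(P,'wedge')
q=P[P[:,1]>-.36];A=np.c_[q[:,:2],np.ones(len(q))];print('plane',np.linalg.lstsq(A,q[:,2],rcond=None)[0])
for a in np.arange(-.4,-.28,.02):
    t=P[abs(P[:,1]-a)<.01]
    if len(t): print(a.round(2),t[:,0].min().round(4),t[:,0].max().round(4),np.median(t[:,2]).round(4))
a=cv2.resize(c['image'][120:270,230:380,::-1],(600,600),interpolation=2);cv2.imwrite('pics/s5.png',a)
```

```text
[ 0.44673312 -0.40308971  0.10875683] [[0.015, 0.003, 1.0], [-1.0, -0.002, 0.015], [0.002, -1.0, 0.003]] 0.03367060317125678
mould 1039 c [508.2  38.9] size [130.  133.1] ang 88.5 z med/max 0.068 0.057 mean [504.2  39.7]
0.0 0.442 0.5668
0.02 0.4425 0.5677
0.04 0.4425 0.5687
0.06 0.4428 0.5689
0.08 0.4428 0.5697
y range by x [(np.float64(0.46), np.float64(-0.0249), np.float64(0.1036)), (np.float64(0.48), np.float64(-0.0255), np.float64(0.1033)), (np.float64(0.5), np.float64(-0.026), np.float64(0.103)), (np.float64(0.52), np.float64(-0.0266), np.float64(0.1027)), (np.float64(0.54), np.float64(-0.0272), np.float64(0.1026)), (np.float64(0.56), np.float64(-0.0276), np.float64(0.1021))]
apron -0.15 0.4256 0.5809
apron -0.13 0.4253 0.5818
apron -0.11 0.4258 0.5821
apron -0.09 0.4264 0.583
apron -0.07 0.4241 0.5808
apron -0.05 0.4247 0.5811
apron ymin [(np.float64(0.44), np.float64(-0.1495)), (np.float64(0.46), np.float64(-0.1502)), (np.float64(0.48), np.float64(-0.1508)), (np.float64(0.5), np.float64(-0.1517)), (np.float64(0.52), np.float64(-0.1526)), (np.float64(0.54), np.float64(-0.1531)), (np.float64(0.56), np.float64(-0.1505))]
wedge 171 c [ 445.3 -351. ] size [126.3  41.5] ang 85.6 z med/max 0.137 0.116 mean [ 441.4 -354.2]
plane [-0.01147322 -0.27342797  0.02530999]
-0.4 0.4211 0.4629 0.1272
-0.38 0.4219 0.4634 0.122
-0.36 0.4271 0.4562 0.118
-0.34 0.4277 0.4563 0.1141
-0.32 0.4282 0.4565 0.1084
-0.3 0.4283 0.4526 0.1015
```

View pics/s5.png

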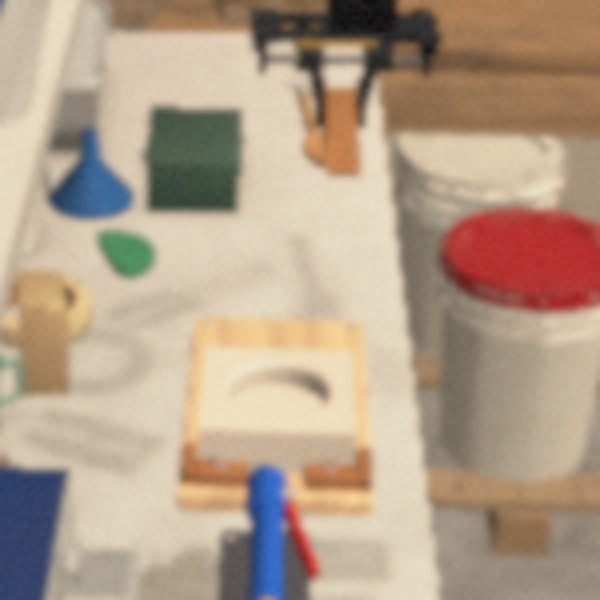

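The wedge is held level and nearly along y at (342,130) in the crop. The mould's slotted face comes out at y≈-0.0265, with centre (0.506,0.039) and yaw≈-1.5°. I'll carry the wedge to above the apron.

Request:
jog_arm(targets=[[[-15, 0, 5, 0, 0, 0, 1], [-35, 0, 8, 0, 0, 0, 1], [-40, 0, 9, 0, 0, 0, 1], [-40, 0, 9, 0, 0, 0, 1], [-40, 0, 9, 0, 0, 0, 1], [-40, 0, 9, 0, 0, 0, 1], [-30, 0, 6, 0, 0, 0, 1], [-15, 0, 3, 0, 0, 0, 1], [0, 0, 0, 0, 0.041, 0, 1], [0, 0, 0, 0, 0, 0, 1]]])

```text
t: 14.0
position: [0.4994, -0.1455, 0.1057]
ee_rot: [0.493, -0.494, 0.507, -0.506]
force: [-0.1, -0.3, -0.6]
gripper_width: 0.034
```

Request:
jog_arm(targets=[[[0, 15, 0, 0, 0, 0, 1], [0, 20, 0, 0, 0, 0, 1], [0, 15, 0, 0, 0, 0, 1], [0, 10, 0, 0, 0, 0, 1], [0, 0, 0, 0, 0, 0, 1], [0, 0, 0, 0, 0, 0, 1]]])

```text
t: 14.6
position: [0.5, -0.1468, 0.0465]
ee_rot: [-0.493, 0.494, -0.507, 0.507]
force: [-0.6, 0.1, -0.3]
gripper_width: 0.0338
```

Run:
```python
from fit import *
p,r,s=tool();print(p,r.as_matrix().round(3).tolist(),s['gripper_width'],s['force'])
togo([.501,-.147,.0226],[0,0,-1],[1,-.026,0])
c2=cam('top');c=cam('side')
a=cv2.resize(c['image'][170:250,250:350,::-1],(500,400),interpolation=2);
b=cv2.resize(c2['image'][185:265,235:345,::-1],(550,400),interpolation=2)[:,200:500]
cv2.imwrite('pics/s6.png',np.hstack([a,b]))
for k in(c,c2):
  X=cloud(k);x,y,z=[X[...,i] for i in range(3)];hsv=cv2.cvtColor(k['image'],cv2.COLOR_RGB2HSV).astype(int)
  m=(x>.46)&(x<.55)&(y>-.2)&(y<-.03)&(hsv[...,0]<14)&(hsv[...,1]>125)&(z>.02)&(z<.08)
  if m.sum()>10:
    P=X[big(m)];rect(P,'wedge');print('ymax',np.percentile(P[:,1],[90,97,100]).round(4))
    for a in np.arange(-.14,-.03,.02):
      t=P[abs(P[:,1]-a)<.01]
      if len(t): print(a.round(2),t[:,0].min().round(4),t[:,0].max().round(4),np.median(t[:,2]).round(4))
```

```text
[ 0.49996483 -0.1467662   0.0464956 ] [[-0.026, -0.0, 1.0], [-1.0, -0.0, -0.026], [0.0, -1.0, -0.0]] 0.03379882060828397 [-0.56061213  0.14612558 -0.27165834]
shift mm [ 0.2 23.9  1. ]
rotvec [ 0.0002 -0.0004  0.0004]
wedge 189 c [ 495.8 -131.9] size [173.6  36. ] ang 83.7 z med/max 0.083 0.059 mean [ 496.5 -104.8]
ymax [-0.0574 -0.0485 -0.0464]
-0.14 0.4771 0.5115 0.0676
-0.12 0.4812 0.5149 0.0633
-0.1 0.4852 0.5111 0.0581
-0.08 0.4853 0.5109 0.0534
-0.06 0.4854 0.5142 0.0488
-0.04 0.489 0.5141 0.0453
wedge 151 c [384.3 -51.2] size [ 57.1 270.2] ang 81.1 z med/max 1.817 0.051 mean [496.8 -69.8]
ymax [-0.0491 -0.043  -0.0021]
-0.1 0.4926 0.5142 0.0574
-0.08 0.4307 0.5151 0.0538
-0.06 0.4873 0.5159 0.0498
-0.04 0.4879 0.5163 0.0455
```

View pics/s6.png

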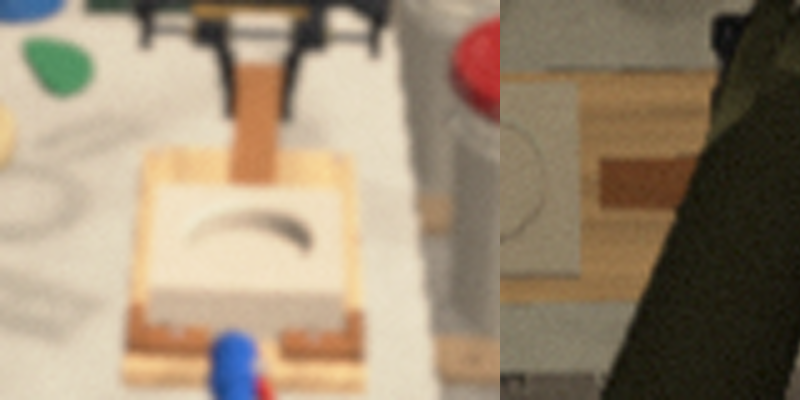

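The tip is at y≈-0.044, about 18 mm before the face, and the wedge sits about 3 mm to -x of the slot's centre. I'll set it down.

Request:
jog_arm(targets=[[[0, 10, 2, 0, 0, 0, 1], [0, 8, 0, 0, 0, 0, 1], [0, 3, 0, 0, 0, 0, 1], [0, 0, 0, 0, 0, 0, 1], [0, 0, 0, 0, 0, 0, 1]]])

```text
t: 15.2
position: [0.5019, -0.1465, 0.0255]
ee_rot: [0.493, -0.494, 0.507, -0.506]
force: [1.0, 0.4, -1.0]
gripper_width: 0.0339
```

Request:
jog_arm(targets=[[[0, 1, 0, 0, 0, 0, 1], [0, 1, 0, 0, 0, 0, 1], [0, 0, 0, 0, 0, 0, 1], [0, 0, 0, 0, 0, 0, 1]]])

```text
t: 15.6
position: [0.502, -0.1464, 0.0236]
ee_rot: [-0.494, 0.493, -0.506, 0.506]
force: [0.9, -0.4, -0.9]
gripper_width: 0.0341
```

Request:
jog_arm(targets=[[[0, 1, 0, 0, 0, 0, 1], [0, 0, 0, 0, 0, 0, 1], [0, 0, 0, 0, 0, 0, 1]]])

```text
t: 15.9
position: [0.502, -0.1464, 0.0226]
ee_rot: [0.493, -0.493, 0.506, -0.506]
force: [-0.3, 0.4, -0.5]
gripper_width: 0.0336
```

Request:
jog_arm(targets=[[[0, 1, 0, 0, 0, 0, 1], [0, 0, 0, 0, 0, 0, 1], [0, 0, 0, 0, 0, 0, 1]]])

```text
t: 16.2
position: [0.502, -0.1464, 0.0224]
ee_rot: [0.494, -0.493, 0.507, -0.506]
force: [-3.2, 0.6, 8.5]
gripper_width: 0.0336
```

The wedge is on the board with 8.5 N upward. I'll back off slightly and push forward.

Request:
jog_arm(targets=[[[-5, -0.3, 0, 0, 0, 0, 1], [-5, 0, 0, 0, 0, 0, 1], [-5, 0, 0, 0, 0, 0, 1], [-5, 0, 0, 0, 0, 0, 1], [-5, 0, 0, 0, 0, 0, 1], [-5, 0, 0, 0, 0, 0, 1], [0, 0, 0, 0, 0, 0, 1]]])

```text
t: 16.9
position: [0.5036, -0.1158, 0.0225]
ee_rot: [-0.494, 0.493, -0.506, 0.507]
force: [-0.5, -1.2, 5.5]
gripper_width: 0.0336
```

Request:
jog_arm(targets=[[[-3, 0, 0, 0, 0, 0, 1], [-3, 0, 0, 0, 0, 0, 1], [-2, 0, 0, 0, 0, 0, 1], [0, 0, 0, 0, 0, 0, 1], [0, 0, 0, 0, 0, 0, 1]]])

```text
t: 17.4
position: [0.5037, -0.11, 0.0225]
ee_rot: [-0.493, 0.493, -0.506, 0.508]
force: [0.9, -4.3, 5.7]
gripper_width: 0.0334
```

```bash
cat > lift.py <<'E'
from fit import *
p,r,s=tool();print(p.round(4),s['force'].round(1),s['gripper_width'])
for n in('top','side'):
  cs=[cam(n) for _ in range(3)];c=cs[0];c['z_map']=np.median([k['z_map'] for k in cs],0)
  X=cloud(c);x,y,z=[X[...,i] for i in range(3)]
  m=big((x>.44)&(x<.57)&(y>-.03)&(y<.115)&(z>.052)&(z<.075));P=X[m]
  q=P[(np.hypot(P[:,0]-.506,P[:,1]-.0385)>.05)&(P[:,0]>.45)&(P[:,0]<.56)&(P[:,1]<.098)&(P[:,1]>-.018)]
  k=np.linalg.lstsq(np.c_[q[:,:2],np.ones(len(q))],q[:,2],rcond=None)[0]
  print(n,'tilt y',k[1].round(4),'=> lift mm',(-k[1]*130).round(1),'front z',(k@[.505,-.02,1]).round(4),'back z',(k@[.507,.1,1]).round(4));rect(P,'mould')
E
python3 lift.py
```

```text
[ 0.5037 -0.11    0.0225] [ 0.9 -4.3  5.7] 0.03343957045118054
top tilt y 0.0009 => lift mm -0.1 front z 0.0578 back z 0.0579
mould 922 c [506.7  39.9] size [130.3 128.4] ang 89.7 z med/max 0.068 0.057 mean [501.5  40.4]
side tilt y -0.0011 => lift mm 0.1 front z 0.0572 back z 0.0571
mould 596 c [499.8  14.8] size [193.9 133.1] ang 89.4 z med/max 0.061 0.057 mean [501.3  51.1]
```

Contact with the slot's roof begins here (Fy -4.3 N, tip about 19 mm in, no lift yet), as predicted. Pushing on.

Request:
jog_arm(targets=[[[-3, 0, 0, 0, 0, 0, 1], [-3, 0, 0, 0, 0, 0, 1], [-3, 0, 0, 0, 0, 0, 1], [-3, 0, 0, 0, 0, 0, 1], [0, 0, 0, 0, 0, 0, 1], [0, 0, 0, 0, 0, 0, 1]]])

```text
t: 18.3
position: [0.5039, -0.0981, 0.0225]
ee_rot: [-0.493, 0.493, -0.506, 0.508]
force: [-0.7, -5.3, 5.2]
gripper_width: 0.0337
```

```bash
python3 lift.py
```

```text
[ 0.5039 -0.0981  0.0225] [-0.7 -5.3  5.2] 0.033711691232046745
top tilt y -0.0284 => lift mm 3.7 front z 0.0611 back z 0.0577
mould 946 c [485.1  41.2] size [126.4 179.8] ang 88.1 z med/max 0.505 0.059 mean [502.1  40.1]
side tilt y -0.0222 => lift mm 2.9 front z 0.0599 back z 0.0572
mould 614 c [499.6  11.5] size [202.2 132.9] ang 89.3 z med/max 0.063 0.058 mean [502.   49.6]
```

The lift is about 3.3 mm, so another 7 mm of travel should give about 5 mm.

Request:
jog_arm(targets=[[[-3, 0, 0, 0, 0, 0, 1], [-3, 0, 0, 0, 0, 0, 1], [-1, 0, 0, 0, 0, 0, 1], [0, 0, 0, 0, 0, 0, 1], [0, 0, 0, 0, 0, 0, 1], [0, 0, 0, 0, 0, 0, 1], [0, 0, 0, 0, 0, 0, 1]]])

```text
t: 19.3
position: [0.5041, -0.0913, 0.0225]
ee_rot: [-0.493, 0.493, -0.506, 0.508]
force: [-0.3, -6.0, 5.7]
gripper_width: 0.0335
```

```bash
python3 lift.py
python3 - <<'E'
from h import *
c=cam('side');cv2.imwrite('pics/s7.png',cv2.resize(c['image'][170:300,240:370,::-1],(600,600),interpolation=2))
E
```

```text
[ 0.5041 -0.0913  0.0225] [-0.3 -6.   5.7] 0.033453439157601385
top tilt y -0.0372 => lift mm 4.8 front z 0.0625 back z 0.0581
mould 958 c [485.2  42.8] size [129.6 180.4] ang 88.4 z med/max 0.506 0.06 mean [502.6  40.8]
side tilt y -0.0354 => lift mm 4.6 front z 0.0616 back z 0.0573
mould 640 c [499.6  13.9] size [199.5 132.9] ang 89.5 z med/max 0.064 0.058 mean [501.6  49.4]
```

View pics/s7.png

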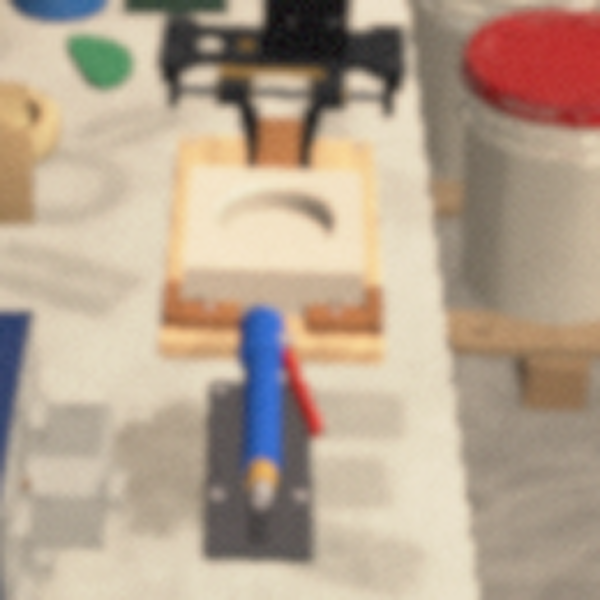

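The final view shows the wedge gripped under the mould's slotted edge at (280,145). The mould is still between its stops (285,295), the trigger is out (305,390), and the fingers are clear of the mould. Handing in.

```bash
python3 -c "
from rig import arm
print(arm.job_done())"
```

```text
the job is handed in; nothing more can be done
None
```

I squeezed the air-gun trigger fully in and let it spring back. I then laid the wedge flat on the apron, pushed it about 40 mm into the slot, and handed in at about 20 s while still gripping it.

- **Trigger:** the jaws closed to 32 mm on the handle and trigger, against about 34 mm expected with the trigger fully in. After release, the pictures show it back out.
- **Lift:** two depth fits of the mould's top surface put the slotted edge at 4.8 mm (top camera) and 4.6 mm (side camera) above the board. The far edge is down between its stops.
- **Wedge:** it is flat on the board, with about 6 N of reaction to the push. The grip is set to 45 N and the jaws read 33.5 mm.
- **Gripper and mould:** the fingers are clear of the mould in the last picture, about 60 mm in front of its face.
- **Bystanders:** nothing touched them on the way, but I did not measure their positions again at the end.

**Disagreements:** the trained networks' points were off by 10–40 mm in places, and some were plainly wrong. I took the final positions from depth and colour fits. The last rectangle fits of the mould caught stray points, so I did not use them for its position.

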